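# Clear the blocked spouts, close the soaking tub and start the timer

### The arm

A 6-joint arm with a two-finger parallel gripper is mounted at the origin on the work surface. World frame = base frame: x ahead of the robot, y to its left, z up, the work surface at z = 0. Lengths are in m, angles in rad, forces in N, time in s.
With the tool pointing down it reaches from about 0.4 to 0.925 m from the base axis. Payload 12.5 kg.
Tool frame: the origin (TCP) lies on the centre line of the jaws, within the pads' length; the fingertips stand 14 mm ahead of it and the grasp point (between the pads) lies 5 mm behind it; x points along the fingers, y is the direction in which the jaws open and shut, and the axes are right-handed (so a half turn about x gives the same grasp; the last joint's range is limited). The gripper opens to 95 mm and grips with 3 to 60 N. Pads are 20 mm wide; open, the fingers measure 119 mm over their backs; the gripper's body (75 mm by 180 mm) begins 59 mm behind the grasp point.
Start: joints at [1.224, 0.491, 1.559, -0, 1.092, -0.106], TCP at [0.149, 0.607, 0.229] pointing down, gripper open.
Joint ranges: [-3.1, 3.1], [-0.84, 2.19], [0.05, 2.79], [-1.13, 4.28], [0.06, 2.93], [-2.69, 2.69]. Speed limits (rad/s): [2.22, 2.22, 2.79, 3.14, 3.14, 3.14].

### API

Orientations are given as a unit quaternion [x, y, z, w].
In Python, from station import arm gives the robot as it stands.
- The arm moves only by the tool step_arm, never from a script. Its argument "moves" is a list of rows, each a list of 2 entries, a list of its own where there are three numbers: the shift along the tool's x, y, z in m, then the turn about the tool's x in rad. In form: [[[dx, dy, dz], turn], ...]. A call has 1 to 20 rows; each row shifts and turns the commanded pose from where the row before left it, along the tool's axes as they then stand; what a row does not reach is not made up. A row lasts 1/8 s, in which the tool goes at most 62.5 mm and 10.7 degrees, less where a joint would pass 70% of its speed; a pose out of reach is approached as far as the arm can. A call with a gripper value outside its range is refused whole. "jaw" is the opening, from 0 (shut) to 1 (fully open), set as the call begins (left out, the last holds). The fingers move at their own pace and stop on an object; "force" is the grip in N (left out, the last holds). Time passes only in rows, so rows that do not move let the fingers close. It gives the time, the measured TCP pose, the force and the opening at its end, in the units of the state.
- arm.read_state(): the state, without advancing time (a new reading comes with each control period).
- arm.camera(name): name is "scene" or "top" or "wrist"; returns (picture, depth): 400x640x3 uint8, red, green, blue; 400x640 float32, m along the optical axis (not along the pixel's ray), 0 where there is no reading.
- arm.get_calibration(name): a dict with "mtx" (3x3 intrinsics, pixels), "xyz" and "rotation" of the camera in the world. Camera axes: x right, y down, z forward; pixel columns grow to the right and rows downward; lengths in m; the calibration is good to about 2 mm. A picture is of the moment at which its call begins: read the wrist's pose just before it. get_calibration takes no time and is no camera call; for the wrist camera it gives the pose at the moment of the call.
- arm.hand_in(): hands the job in, once; it reports no verdict.
The state is a dict: "t": time; "q": joint angles; "joint_vel": joint speeds; "effort": joint torques, N m; "position": TCP position; "orientation": TCP orientation; "ft_force": force on the tool from outside, world axes, zero at the start; "moment": the same for the moment, N m; "gripper_width": opening from 0.0 (shut) to 1.0 (fully open).
Only numpy, scipy, OpenCV 4.12 (cv2) and the standard library are available. Lean on these libraries where they do the work, as an engineer would, in place of code of your own. Each camera call takes 0.05 s, during which the arm holds its last target. There are 200 camera calls.

### The job

Some of the four white spouts in the blue rack are blocked by stuck rubber bungs: push every bung out of the far end of its spout with the wooden dowel (never with the fingers), so that it drops into the white soaking tub behind, and lay the dowel back in its blue cradle. With all the bungs in the tub, put the lid on it and press it down until it is fully home at both ends. Only after that, set the countertop timer to 40 minutes by turning its knob clockwise until its white pointer stands at the black bar on the casing, pressing the timer down meanwhile so that it does not spin but stays square on its cork mat; do not disturb the other things on the worktop.

Things in the scene. Friction and masses are not known exactly. Their poses are not given: they have to be found in the camera images.
- rack: blue rack fixed to the worktop, 250 mm wide (y), 128 mm tall, holding four white spouts side by side. Origin: centre of its underside; x is the direction in which bungs are pushed out (towards the tub), z up. Spouts 0 to 3 are at y = -90, -30, 30 and 90 mm; their axes run along x, 104 mm above the worktop, near mouths at x = -30 mm, far mouths at x = +30 mm
- spouts (a point): middle of the row of spouts, on the height of their axes, axes as the rack's. Each spout is a straight tube 60 mm long, bore 37 mm, outside 47 mm, with a slot about 15 mm wide along its top through which a bung is seen. A steel spring shoe in the bore's side (leaving 34 mm free width) grips the bung: it takes about 5 to 20 N to push it along
- plug0: dark rubber bung that begins in spout 0 (absent in some starts: the spout is then empty), a cylinder 35 mm across and 42 mm long, 60 g; origin at its centre, its axis is its x. It begins wholly inside the spout or standing out up to 2 mm
- plug1: dark rubber bung that begins in spout 1 (absent in some starts: the spout is then empty), a cylinder 35 mm across and 42 mm long, 60 g; origin at its centre, its axis is its x. It begins wholly inside the spout or standing out up to 2 mm
- plug2: dark rubber bung that begins in spout 2 (absent in some starts: the spout is then empty), a cylinder 35 mm across and 42 mm long, 60 g; origin at its centre, its axis is its x. It begins wholly inside the spout or standing out up to 2 mm
- plug3: dark rubber bung that begins in spout 3 (absent in some starts: the spout is then empty), a cylinder 35 mm across and 42 mm long, 60 g; origin at its centre, its axis is its x. It begins wholly inside the spout or standing out up to 2 mm
- tub: white open tub fixed behind the rack (10 mm beyond the spouts), outside 100 mm (x) by 256 mm (y) by 70 mm tall, side walls 5, end walls 12, floor 5 mm. Origin: centre of its underside; axes parallel to the rack's. On each end wall (y = +-123 mm) a black gasket strip stands 8 mm above the rim; it yields only to about 6.5 N, sinks level with the rim when pressed and stays down
- lid: clear plate lid, white edges, 100 mm (x) by 256 (y) by 5 mm, 220 g; a lip under it, 14 mm deep with rounded lower edge, goes inside the tub with 5 mm play all round. Origin: centre of the plate's underside, z up. It begins upright on a blue mat, on its lip. Resting on the gaskets its underside is 78 mm, fully home 70 mm above the worktop. Either way round will do
- lid_handle (a point): grip point of the lid's handle, a white block in the middle of the lid, 62 mm (lid x) by 18 mm (lid y, grip across this) and 36 mm tall from the plate's top; the point lies 28 mm above the plate's underside, 13 mm below the block's top
- lid_end_a (a point): point on the lid's top face 85 mm from its middle, towards +y: a place to press
- lid_end_b (a point): the same towards -y
- dowel: straight wooden dowel of square section, 22 by 22 by 200 mm, 90 g; origin at its centre, its length along its x
- cradle: low blue cradle fixed to the worktop: two notched blocks, 134 mm apart, on a thin plate. The dowel lies in the notches along the cradle's x, its centre 33 mm above the worktop and over the cradle's origin (centre of the underside). Notches 35 mm wide, floors 22 mm and cheeks 40 mm above the worktop; 118 mm free between the blocks
- timer: free-standing round white countertop timer, 84 mm across, 40 mm tall without knob, 300 g, on the cork mat. Origin: centre of its underside. The black bar on its top at the +y side is the 40 minute mark. The stiff knob (0.15 Nm) spins the whole unit unless it is pressed down with some 15 N; the casing yields about 3 N/mm on its springy 10 mm foot, 6 mm at most
- knob_grip (a point): grip point on the knob's axis, 65 mm above the timer's underside; the knob is a grey bar 46 mm long (along this point's x), 14 mm thick, its top 8 mm above this point; below the bar is a 52 mm disc that turns with it, its top 20 mm below this point. The white pointer is at the bar's -x end
- timer_knob (a joint): angle of the knob on the timer, rad, growing clockwise seen from above, range 0 to 2.9; at 0 the pointer is at the timer's -x side, at 1.571 it stands at the black bar (40 minutes)
- mat: square cork mat under the timer, 170 by 170 by 3 mm, fixed; origin: centre of its underside. The timer begins square on it (axes nearly parallel) and near its middle
- cup: bystander: white plastic cup, 68 mm across, 70 mm tall
- flask: bystander: white bottle, 60 mm across, 150 mm tall
- jar: bystander: glass jar, 72 mm across, 90 mm tall
- brush: bystander: a brush lying on the worktop; origin on its underside
- tin: bystander: metal can, 70 mm across, 80 mm tall
There are look-alikes about, which are no part of the job. What is shaped like the timer but green or red is not meant.

How it is judged:
By the outcome, as a careful person would: the job done as asked, in the order asked, and still so for the second after the job is handed in, with the robot touching nothing.
Of plug0, plug1, plug2, plug3 only 2 to 4 are there at a start; the rules pass over those that are not, and their reading is None.
At some moment in a run one of lid may be knocked a few centimetres aside while the robot is not near it.
Once in a run the grip may slacken for a moment while it holds something.
It also fails if it takes over 210 s, if anything falls off the work surface, if the arm or the gripper's body presses on something with over 40 N, if the wrist force passes 120 N, or if a joint passes its speed limit or range.

## Working session

There is one attempt and no reset: what is moved stays moved. The work goes in short steps, Python scripts to look and compute and a tool call to move; the robot and the scene stay as the last step left them, time stands still between calls to the robot, and variables do not carry over. Pictures are saved under pics/ and viewed, about 12 in all and at most 16, crops included, and the job is handed in when it is done.

Besides the shell and the picture viewer there is one more tool, called after ">>>" as name(argument=value, ...), one argument or row to a line, values as JSON. step_arm: Moves the arm, as the interface text tells. Its arguments: {"type":"object","properties":{"moves":{"type":"array","items":{"type":"array"}},"jaw":{"type":"number"},"force":{"type":"number"}},"required":["moves"]}

```bash
mkdir -p pics; ls; python3 - <<'E'
from station import arm
import cv2, numpy as np
print(arm.read_state())
for n in ("scene","top"):
    p,d=arm.camera(n); cv2.imwrite(f"pics/{n}0.png",p[:,:,::-1]); np.savez(f"{n}0.npz",p=p,d=d); print(n,arm.get_calibration(n))
E
```

```text
pics
{'t': 0.0, 'q': array([ 1.22437621e+00,  4.91551176e-01,  1.55946373e+00, -1.48805683e-05,
        1.09169177e+00, -1.05601910e-01]), 'joint_vel': array([-1.94719905e-05,  9.89319957e-04,  4.38467661e-04,  3.90950752e-04,
        1.39548352e-03, -6.79197608e-04]), 'effort': array([-1.17532083e-03, -6.12655878e+01, -2.58166677e+01,  6.91979821e-02,
        4.84183151e-02, -1.49339239e-04]), 'position': array([0.14896337, 0.60674754, 0.22806203]), 'orientation': array([ 0.08454919,  0.70207093, -0.08531898,  0.7019035 ]), 'ft_force': array([0.39174327, 0.21472154, 0.37876155]), 'moment': array([-0.04568002,  0.00957748, -0.04156392]), 'gripper_width': 1.0025631172756735}
scene {'mtx': array([[504.30918795,   0.        , 314.84239789],
       [  0.        , 504.30918795, 206.20071301],
       [  0.        ,   0.        ,   1.        ]]), 'xyz': array([1.17535306, 0.13227886, 1.19976187]), 'rotation': array([ 0.6463917 ,  0.72180005, -0.17944299, -0.17024299])}
top {'mtx': array([[390.28464774,   0.        , 323.0214149 ],
       [  0.        , 390.28464774, 194.95717632],
       [  0.        ,   0.        ,   1.        ]]), 'xyz': array([0.3051937 , 0.06475035, 1.2241536 ]), 'rotation': array([ 0.70428952, -0.70314196,  0.06151608, -0.07604886])}
```

View pics/scene0.png

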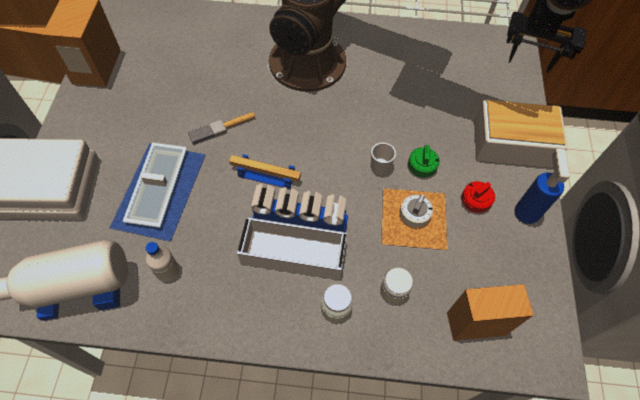

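View pics/top0.png

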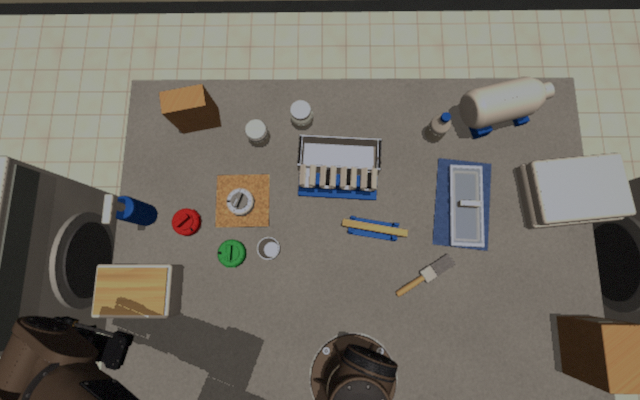

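The scene shows the lid on its blue mat (scene 158,185), the dowel in its cradle (265,168), the rack (300,210) with the tub behind it (293,245), and the white timer on cork (417,208). The green (424,161) and red (479,196) look-alikes are not meant; only the white one sits on cork. Next I measure.

```bash
cat > h.py <<'E'
import numpy as np, cv2
from scipy.spatial.transform import Rotation as R
from station import arm
def grab(n):
    c=arm.get_calibration(n); p,d=arm.camera(n); return p,d,c
def Rm(c):
    r=np.array(c["rotation"]); return R.from_quat(r).as_matrix() if r.size==4 else r
def cloud(d,c):
    K=c["mtx"]; v,u=np.mgrid[:d.shape[0],:d.shape[1]]
    P=np.stack([(u-K[0,2])/K[0,0]*d,(v-K[1,2])/K[1,1]*d,d],-1)
    return P@Rm(c).T+c["xyz"]
def plane(uv,z,c):
    K=c["mtx"]; uv=np.atleast_2d(np.float64(uv))
    r=np.c_[(uv[:,0]-K[0,2])/K[0,0],(uv[:,1]-K[1,2])/K[1,1],np.ones(len(uv))]@Rm(c).T
    return c["xyz"]+r*((z-c["xyz"][2])/r[:,2])[:,None]
def proj(P,c):
    q=(np.atleast_2d(P)-c["xyz"])@Rm(c); K=c["mtx"]
    return np.c_[q[:,0]/q[:,2]*K[0,0]+K[0,2],q[:,1]/q[:,2]*K[1,1]+K[1,2]]
def rect(P):
    (cx,cy),(w,h),a=cv2.minAreaRect(np.float32(P[:,:2])); 
    if w<h: w,h,a=h,w,a+90
    return np.round([cx,cy,w,h,(a+90)%180-90],4)
def hsv(p): return cv2.cvtColor(p,cv2.COLOR_RGB2HSV)
def save(n,p,s=1): cv2.imwrite(f"pics/{n}.png",cv2.resize(p[:,:,::-1],None,fx=s,fy=s,interpolation=cv2.INTER_CUBIC))
E
python3 - <<'E'
from h import *
for n in("top","scene"):
    z=np.load(n+"0.npz"); p,d=z["p"],z["d"]; c=arm.get_calibration(n); C=cloud(d,c); H=hsv(p)
    boxes=dict(top=dict(rack=(292,125,390,205),cradle=(335,205,415,250),lid=(425,150,500,255),mat=(205,165,275,235)),
      scene=dict(rack=(232,180,352,275),cradle=(222,148,305,190),lid=(105,135,210,245),mat=(375,180,455,255)))[n]
    blue=(abs(H[...,0].astype(int)-112)<12)&(H[...,1]>140)&(H[...,2]>50)
    cork=(abs(H[...,0].astype(int)-14)<8)&(H[...,1]>110)
    white=(H[...,1]<60)&(H[...,2]>130)
    for k,(a,b,e,f) in boxes.items():
        m=np.zeros(d.shape,bool); m[b:f,a:e]=1; m&=d>0
        def rep(t,mm):
            mm=m&mm
            if mm.sum()>10: print(n,k,t,mm.sum(),rect(C[mm]),"z",np.round(np.percentile(C[mm][:,2],[2,50,98]),3))
        z_=C[...,2]
        if k=="mat": rep("cork",cork&(z_<.02)); rep("timer z.03-.046",(z_>.03)&(z_<.047)); rep("knob",(z_>.062)&(z_<.09))
        elif k=="lid": rep("matblue",blue&(z_<.02)); rep("lid",(z_>.012)&(z_<.03)); rep("handle",(z_>.04))
        elif k=="cradle": rep("blue",blue); rep("wood",cork&(z_>.035)&(z_<.055))
        else: rep("blue",blue); rep("tub rim",(z_>.062)&(z_<.085)&white); rep("spouts",z_>.115); rep("gasket",(z_>.073)&(z_<.085))
t=np.load("top0.npz")["p"]; s=np.load("scene0.npz")["p"]
a=cv2.resize(t[125:255,285:420],None,fx=4,fy=4,interpolation=cv2.INTER_CUBIC)[:520]
b=cv2.resize(s[180:280,235:355],None,fx=2.1,fy=2.1,interpolation=cv2.INTER_CUBIC)
o=np.zeros((520,800,3),np.uint8); o[:a.shape[0],:a.shape[1]]=a; o[:b.shape[0],545:545+b.shape[1]]=b[:,:255]
q=cv2.resize(t[160:240,205:280],None,fx=3.3,fy=3.3,interpolation=cv2.INTER_CUBIC); o[240:240+q.shape[0],545:545+q.shape[1]]=q
save("crop1",o)
E
```

```text
top rack blue 737 [5.65800e-01 4.65000e-02 2.44300e-01 5.64000e-02 8.68942e+01] z [0.003 0.012 0.084]
top rack tub rim 332 [6.36800e-01 4.12000e-02 2.51700e-01 1.70500e-01 8.62206e+01] z [0.063 0.07  0.085]
top rack spouts 1057 [5.80700e-01 4.36000e-02 2.26200e-01 6.11000e-02 8.67338e+01] z [0.115 0.122 0.129]
top rack gasket 366 [6.34600e-01 4.03000e-02 2.53900e-01 1.68000e-01 8.64833e+01] z [0.074 0.08  0.085]
top cradle blue 388 [ 4.39300e-01 -6.33000e-02  1.46700e-01  5.17000e-02  8.08698e+01] z [0.001 0.007 0.042]
top cradle wood 80 [ 4.36800e-01 -6.51000e-02  1.92600e-01  1.48000e-02  8.00022e+01] z [0.036 0.043 0.048]
top lid lid 2515 [ 0.4981 -0.3549  0.289   0.1128 -5.8068] z [0.017 0.022 0.027]
top lid handle 144 [ 5.12800e-01 -3.55000e-01  6.07000e-02  1.90000e-02  8.67631e+01] z [0.042 0.057 0.061]
top mat cork 2005 [  0.5297   0.3487   0.1689   0.1674 -89.1223] z [-0.002  0.003  0.008]
top mat timer z.03-.046 377 [0.5206 0.3472 0.0815 0.0812 1.5689] z [0.033 0.043 0.047]
top mat knob 86 [ 5.21800e-01  3.47200e-01  4.49000e-02  1.47000e-02 -2.06169e+01] z [0.065 0.076 0.0
[... 500 characters left out ...]
02  8.02199e+01] z [0.001 0.008 0.042]
scene cradle wood 570 [ 4.38200e-01 -6.93000e-02  1.99300e-01  3.09000e-02  8.02878e+01] z [0.036 0.044 0.049]
scene lid matblue 543 [ 0.5207 -0.3515  0.2747  0.1681 -6.7391] z [-0.002  0.003  0.008]
scene lid lid 2905 [  0.4806  -0.3504   0.3313   0.1385 -11.8573] z [0.017 0.022 0.028]
scene lid handle 284 [ 0.6254 -0.3372  0.2546  0.1174  7.7449] z [0.041 0.058 0.154]
scene mat cork 2703 [0.5278 0.3464 0.176  0.1714 0.5721] z [-0.002  0.003  0.009]
scene mat timer z.03-.046 509 [  0.5224   0.3455   0.0837   0.0826 -14.1808] z [0.032 0.042 0.047]
scene mat knob 101 [ 5.22600e-01  3.45200e-01  4.87000e-02  1.37000e-02 -2.18599e+01] z [0.063 0.076 0.081]
```

View pics/crop1.png

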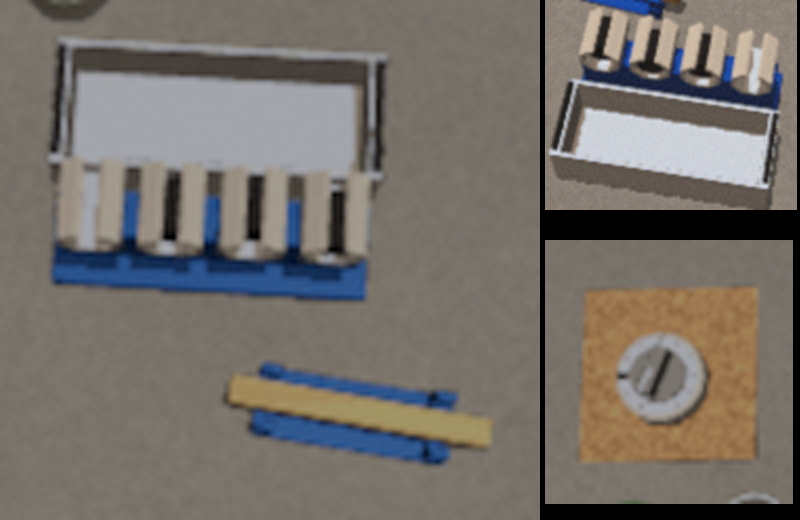

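The top crop shows dark bungs in the three right-hand slots (spouts 0, 1, 2, at crop x 340, 255, 172). The leftmost, spout 3 (x 90), looks empty. The cork timer's black bar is on the +y side, and the knob's white pointer is at its lower left, about 21° turned. Next: helper for moves, then over the dowel.

```bash
cat >> h.py <<'E'
def go(xyz=None,jaw=None):
    """print tool-frame shift and turn (one total) to bring grasp point to xyz, tool y to world angle jaw(deg, mod 180)"""
    s=arm.read_state(); M=R.from_quat(s["orientation"]).as_matrix()
    yaw=np.degrees(np.arctan2(M[1,1],M[0,1])); g=s["position"]-0.005*M[:,0]
    print("t",round(s["t"],2),"grasp",g.round(4),"jaw angle",round(yaw,2),"q6",s["q"][5].round(3),"w",round(s["gripper_width"],3),"F",s["ft_force"].round(1),"tilt",M[2,:].round(3))
    if xyz is not None: print("  shift tool",(M.T@(np.array(xyz)-g)).round(4))
    if jaw is not None:
        t=(jaw-yaw+90)%180-90
        # tool x is down: turn about +x lowers world yaw
        print("  turn",round(np.radians(-t),4),"alt",round(np.radians(-(t-np.sign(t)*180)),4))
E
python3 - <<'E'
from h import *
s=arm.read_state(); print(R.from_quat(s["orientation"]).as_matrix().round(3))
go([.438,-.067,.15],-9.8)
E
```

```text
[[-0.     0.239  0.971]
 [-0.001  0.971 -0.239]
 [-1.    -0.001 -0.   ]]
t 0.1 grasp [0.149  0.6068 0.2331] jaw angle 76.2 q6 -0.106 w 1.003 F [ 0.5  0.7 -0.2] tilt [-1.    -0.001 -0.   ]
  shift tool [ 0.0837 -0.5853  0.4414]
  turn 1.501 alt -1.6406
```

>>> step_arm(
  moves=[
    [[0,-0.028,0.035],0],
    [[0,-0.028,0.035],0],
    [[0,-0.028,0.035],0],
    [[0,-0.028,0.035],0],
    [[0,-0.028,0.035],0],
    [[0,-0.028,0.035],0],
    [[0,-0.028,0.035],0],
    [[0,-0.028,0.035],0],
    [[0,-0.028,0.035],0],
    [[0,-0.028,0.035],0],
    [[0,-0.038,0.012],0],
    [[0,-0.038,0.012],0],
    [[0,-0.038,0.012],0],
    [[0,-0.038,0.012],0],
    [[0,-0.038,0.012],0],
    [[0,-0.038,0.012],0],
    [[0,-0.038,0.012],0],
    [[0,-0.038,0.012],0],
  ],
  jaw=1,
)

```text
t: 2.35
position: [0.4427, -0.0678, 0.2286]
orientation: [0.085, 0.702, -0.085, 0.702]
ft_force: [1.5, -0.2, -0.5]
gripper_width: 1.001
```

>>> step_arm(
  moves=[
    [[0,0,0],0.15],
    [[0,0,0],0.15],
    [[0,0,0],0.15],
    [[0,0,0],0.15],
    [[0,0,0],0.15],
    [[0,0,0],0.15],
    [[0,0,0],0.15],
    [[0,0,0],0.15],
    [[0,0,0],0.15],
    [[0,0,0],0.15],
    [[0,0,0],0],
  ],
)

```text
t: 3.72
position: [0.4428, -0.0665, 0.2285]
orientation: [-0.54, -0.456, 0.54, -0.456]
ft_force: [0.1, 0.4, 0.6]
gripper_width: 0.999
```

```bash
python3 - <<'E'
from h import *
go([.438,-.067,.12],-9.8)
p,d,c=grab("wrist"); C=cloud(d,c); H=hsv(p); save("w1",p)
m=(abs(H[...,0].astype(int)-18)<10)&(H[...,1]>80)&(C[...,2]>.036)&(C[...,2]<.055)&(d>0)
n,l,st,_=cv2.connectedComponentsWithStats(m.astype(np.uint8)); k=1+st[1:,4].argmax()
print(st[k],rect(C[l==k]),np.percentile(C[l==k][:,2],[5,50,95]))
E
```

```text
t 3.73 grasp [ 0.4428 -0.0665  0.2335] jaw angle -9.68 q6 -0.128 w 0.999 F [0.1 0.4 0.6] tilt [-1. -0. -0.]
  shift tool [ 0.1135 -0.0046  0.0013]
  turn 0.0021 alt -3.1395
[ 304   87   22  181 3516] [ 4.37200e-01 -6.89000e-02  1.99000e-01  2.16000e-02  7.99829e+01] [0.04285886 0.04411323 0.04538275]
```

>>> step_arm(
  moves=[
    [[0.03,-0.005,0.003],0],
    [[0.03,0,0],0],
    [[0.03,0,0],0],
    [[0.03,0,0],0],
    [[0.03,0,0],0],
    [[0.025,0,0],0],
    [[0.022,0,0],0],
    [[0,0,0],0],
  ],
)

```text
t: 4.78
position: [0.4369, -0.0685, 0.0306]
orientation: [-0.54, -0.457, 0.541, -0.456]
ft_force: [-0.8, -0.4, 1.0]
gripper_width: 0.998
```

>>> step_arm(
  moves=[
    [[0,0,0],0],
    [[0,0,0],0],
    [[0,0,0],0],
    [[0,0,0],0],
    [[0,0,0],0],
    [[0,0,0],0],
    [[0,0,0],0],
  ],
  jaw=0,
  force=50,
)

```text
t: 5.65
position: [0.4374, -0.0686, 0.0316]
orientation: [0.541, 0.456, -0.541, 0.456]
ft_force: [0.3, 0.4, 0.6]
gripper_width: 0.317
```

>>> step_arm(
  moves=[
    [[-0.03,0,0],0],
    [[-0.03,0,0],0],
    [[-0.03,0,0],0],
    [[-0.03,0,0],0],
    [[0,0,0],0],
  ],
)

```text
t: 6.28
position: [0.4381, -0.0688, 0.153]
orientation: [0.541, 0.455, -0.54, 0.457]
ft_force: [0.4, -0.3, -1.5]
gripper_width: 0.215
```

```bash
python3 - <<'E'
from h import *
th=np.radians(-3.3); X=np.array([np.cos(th),np.sin(th)]); Y=np.array([-np.sin(th),np.cos(th)])
for i in range(3): print(i,(np.array([.580,.043])+Y*(-.09+.06*i)-.145*X).round(4))
go([.431,-.039,.156],86.7)
E
```

```text
0 [ 0.4301 -0.0385]
1 [0.4335 0.0214]
2 [0.437  0.0813]
t 6.28 grasp [ 0.4381 -0.0688  0.158 ] jaw angle -9.73 q6 -0.135 w 0.215 F [ 0.4 -0.3 -1.5] tilt [-1.     0.003  0.   ]
  shift tool [ 0.0019 -0.012  -0.0281]
  turn 1.4585 alt -1.6831
```

>>> step_arm(
  moves=[
    [[0,-0.006,-0.014],0],
    [[0,-0.006,-0.014],0],
    [[0,0,0],0.146],
    [[0,0,0],0.146],
    [[0,0,0],0.146],
    [[0,0,0],0.146],
    [[0,0,0],0.146],
    [[0,0,0],0.146],
    [[0,0,0],0.146],
    [[0,0,0],0.146],
    [[0,0,0],0.146],
    [[0,0,0],0.146],
    [[0,0,0],0],
  ],
)

```text
t: 7.9
position: [0.4298, -0.0381, 0.1509]
orientation: [-0.706, 0.02, 0.707, 0.02]
ft_force: [-1.0, 0.2, -1.5]
gripper_width: 0.212
```

```bash
python3 - <<'E'
from h import *
go([.430,-.0385,.104],86.7)
p,d,c=grab("wrist"); C=cloud(d,c); H=hsv(p); save("w2",p)
m=(abs(H[...,0].astype(int)-18)<10)&(H[...,1]>80)&(C[...,2]>.13)&(C[...,2]<.19)&(d>0)
n,l,st,_=cv2.connectedComponentsWithStats(m.astype(np.uint8)); k=1+st[1:,4].argmax()
P=C[l==k]; print(st[k],rect(P)); A=np.c_[P[:,:2],np.ones(len(P))]; print("plane",np.linalg.lstsq(A,P[:,2],rcond=None)[0],P.min(0),P.max(0))
S=C[(C[...,2]>.113)&(C[...,2]<.131)&(C[...,0]>.53)&(C[...,0]<.62)&(abs(C[...,1]-.03)<.15)]
if len(S): print("spouts",len(S),rect(S))
E
```

```text
t 7.9 grasp [ 0.4299 -0.0381  0.1559] jaw angle -93.29 q6 1.386 w 0.212 F [-1.   0.2 -1.5] tilt [-1.    -0.     0.002]
  shift tool [ 0.0519  0.0004 -0.0003]
  turn 0.0001 alt -3.1415
[ 297   59   44  227 9292] [ 0.4678 -0.0407  0.1237  0.0223 -3.1609]
plane [-0.01192527 -0.04671663  0.14304872] [ 0.406496   -0.05444306  0.13417691] [ 0.53003899 -0.02615959  0.16896488]
spouts 9681 [5.56100e-01 2.67000e-02 1.90900e-01 1.90000e-02 8.67037e+01]
```

View pics/w2.png

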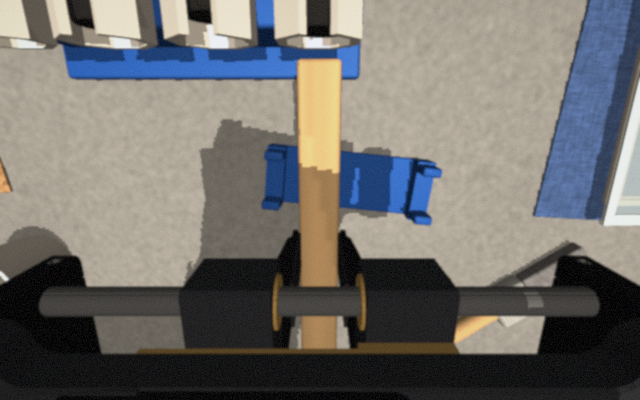

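The picture shows the dowel aligned with spout 0 (320,30), spouts 0–2 dark, the empty cradle at (350,180). I check the dowel's height and pitch in hand.

```bash
python3 - <<'E'
from h import *
p,d,c=grab("wrist"); C=cloud(d,c); go()
for v in range(62,250,20): print(v,C[v,312:330].mean(0).round(4),C[v,312:330,2].std().round(4))
for u in (195,210,30,318): print("spout",u,C[42,u].round(4))
E
```

```text
t 8.0 grasp [ 0.43   -0.0384  0.1561] jaw angle -93.17 q6 1.384 w 0.215 F [ 0.1  0.5 -0.8] tilt [-1.    -0.     0.001]
62 [ 0.528  -0.045   0.1393] 0.0007
82 [ 0.519  -0.0445  0.1394] 0.0007
102 [ 0.5096 -0.044   0.1394] 0.0006
122 [ 0.5    -0.0435  0.1396] 0.0007
142 [ 0.49   -0.043   0.1393] 0.0007
162 [ 0.4813 -0.0425  0.1488] 0.0384
182 [ 0.4691 -0.0418  0.1394] 0.0008
202 [ 0.4581 -0.0413  0.1397] 0.0004
222 [ 0.4466 -0.0406  0.1395] 0.0007
242 [ 0.4347 -0.04    0.1395] 0.0006
spout 195 [0.5492 0.0301 0.0911]
spout 210 [0.5497 0.0225 0.0859]
spout 30 [0.5558 0.1341 0.0864]
spout 318 [ 0.546  -0.0447  0.0855]
```

The dowel is level but 27 mm below the grasp point, because the jaws were still closing when I lifted. I take it back to the cradle and regrip.

>>> step_arm(
  moves=[
    [[0,0,0],-0.146],
    [[0,0,0],-0.146],
    [[0,0,0],-0.146],
    [[0,0,0],-0.146],
    [[0,0,0],-0.146],
    [[0,0,0],-0.146],
    [[0,0,0],-0.146],
    [[0,0,0],-0.146],
    [[0,0,0],-0.146],
    [[0,0,0],-0.146],
    [[0,0,0],0],
  ],
)

```text
t: 9.38
position: [0.4302, -0.0388, 0.1514]
orientation: [-0.54, -0.456, 0.54, -0.456]
ft_force: [0.8, -0.4, -0.9]
gripper_width: 0.219
```

```bash
python3 - <<'E'
from h import *
go([.4378,-.0689,.062],-9.8)
p,d,c=grab("wrist"); C=cloud(d,c); H=hsv(p)
m=(abs(H[...,0].astype(int)-18)<10)&(H[...,1]>80)&(C[...,2]>.134)&(C[...,2]<.145)&(d>0)
print(rect(C[m])); v=(C[...,0]>.3)
b=(abs(H[...,0].astype(int)-112)<12)&(H[...,1]>140)&(C[...,2]<.05)&(C[...,2]>.036)&(C[...,0]<.52)
print("cheeks",rect(C[b]))
E
```

```text
t 9.38 grasp [ 0.4302 -0.0388  0.1564] jaw angle -9.67 q6 -0.074 w 0.219 F [ 0.8 -0.4 -0.9] tilt [-1. -0. -0.]
  shift tool [0.0944 0.0125 0.0284]
  turn 0.0023 alt -3.1393
[ 4.31900e-01 -2.30000e-02  1.67400e-01  2.31000e-02  8.02303e+01]
cheeks [ 4.6940e-01 -2.5000e-03  1.5600e-02  7.5000e-03  8.1555e+01]
```

>>> step_arm(
  moves=[
    [[0,0.006,0.014],0],
    [[0,0.007,0.014],0],
    [[0.03,0,0],0],
    [[0.03,0,0],0],
    [[0.02,0,0],0],
    [[0.013,0,0],0],
    [[0,0,0],0],
  ],
)

```text
t: 10.3
position: [0.4384, -0.0693, 0.0581]
orientation: [-0.541, -0.456, 0.541, -0.455]
ft_force: [0.1, 0.2, -0.8]
gripper_width: 0.23
```

>>> step_arm(
  moves=[
    [[0,0,0],0],
    [[0,0,0],0],
    [[0,0,0],0],
    [[0,0,0],0],
    [[0.012,0,0],0],
    [[0.012,0,0],0],
    [[0,0,0],0],
  ],
  jaw=0.5,
)

```text
t: 11.18
position: [0.4379, -0.0686, 0.0334]
orientation: [-0.54, -0.456, 0.541, -0.455]
ft_force: [0.6, -0.1, 0.3]
gripper_width: 0.499
```

>>> step_arm(
  moves=[
    [[0,0,0],0],
    [[0,0,0],0],
    [[0,0,0],0],
    [[0,0,0],0],
    [[0,0,0],0],
    [[0,0,0],0],
    [[0,0,0],0],
    [[0,0,0],0],
    [[0,0,0],0],
    [[0,0,0],0],
  ],
  jaw=0,
  force=55,
)

```text
t: 12.42
position: [0.4386, -0.0688, 0.0348]
orientation: [0.541, 0.456, -0.54, 0.456]
ft_force: [-0.5, 0.8, 5.7]
gripper_width: 0.227
```

```bash
python3 - <<'E'
from h import *
go([.4302,-.0388,.157],-9.8)
p,d,c=grab("wrist"); C=cloud(d,c); H=hsv(p)
m=(abs(H[...,0].astype(int)-18)<10)&(H[...,1]>80)&(C[...,2]>.036)&(C[...,2]<.06)&(d>0)
n,l,st,_=cv2.connectedComponentsWithStats(m.astype(np.uint8)); k=1+st[1:,4].argmax()
print(st[k],rect(C[l==k]),np.percentile(C[l==k][:,2],[5,50,95]))
E
```

```text
t 12.43 grasp [ 0.4386 -0.0688  0.0398] jaw angle -9.74 q6 -0.135 w 0.227 F [-0.5  0.8  5.7] tilt [-1.     0.001 -0.   ]
  shift tool [-0.1172 -0.0133 -0.0282]
  turn 0.0011 alt -3.1405
[  293    53    52   233 10788] [ 4.46100e-01 -2.53000e-02  1.10000e-01  2.45000e-02  7.99419e+01] [0.04299901 0.0440946  0.04519469]
```

>>> step_arm(
  moves=[
    [[-0.03,0,0],0],
    [[-0.03,0,0],0],
    [[-0.03,0,0],0],
    [[-0.027,0,0],0],
    [[0,-0.006,-0.014],0],
    [[0,-0.007,-0.014],0],
    [[0,0,0],0.146],
    [[0,0,0],0.146],
    [[0,0,0],0.146],
    [[0,0,0],0.146],
    [[0,0,0],0.146],
    [[0,0,0],0.146],
    [[0,0,0],0.146],
    [[0,0,0],0.146],
    [[0,0,0],0.146],
    [[0,0,0],0.146],
    [[0,0,0],0],
  ],
)

```text
t: 14.6
position: [0.4296, -0.0381, 0.1506]
orientation: [-0.706, 0.02, 0.708, 0.021]
ft_force: [-0.2, 0.7, -0.7]
gripper_width: 0.231
```

```bash
cat > dow.py <<'E'
from h import *
def dow():
    go(); s=arm.read_state(); zt=s["position"][2]+.005
    p,d,c=grab("wrist"); C=cloud(d,c); H=hsv(p)
    m=(abs(H[...,0].astype(int)-18)<10)&(H[...,1]>80)&(abs(C[...,2]-zt)<.03)&(d>0); m[250:]=0
    n,l,st,_=cv2.connectedComponentsWithStats(m.astype(np.uint8)); k=1+st[1:,4].argmax(); P=C[l==k]; P=P[abs(P[:,2]-np.median(P[:,2]))<.006]
    r=rect(P); tip=P[P[:,0]>P[:,0].max()-.004]; tail=P[P[:,0]<P[:,0].min()+.01]
    print("dowel",r,"tip xmax",P[:,0].max().round(4),"y",tip[:,1].mean().round(4),"ztop tip/back",np.median(tip[:,2]).round(4),np.median(tail[:,2]).round(4))
    th=np.radians(-3.3); X=np.array([np.cos(th),np.sin(th)]); Y=np.array([-np.sin(th),np.cos(th)])
    q=np.array([P[:,0].max(),tip[:,1].mean()])-[.580,.043]; print("tip in rack x,y mm",(1e3*q@X).round(1),(1e3*q@Y).round(1))
    return p,d,C,H
if __name__=="__main__": dow()
E
python3 dow.py
```

```text
t 14.6 grasp [ 0.4296 -0.0381  0.1556] jaw angle -93.3 q6 1.386 w 0.231 F [-0.2  0.7 -0.7] tilt [-1.    -0.001  0.002]
dowel [ 0.484  -0.0416  0.0901  0.0239 -3.317 ] tip xmax 0.5295 y -0.0434 ztop tip/back 0.1594 0.1598
tip in rack x,y mm -45.4 -89.1
```

>>> step_arm(
  moves=[
    [[0.022,0,0],0],
    [[0.0225,0,0],0],
    [[0,0,0],0],
    [[0,0,-0.01],0],
    [[0,0,-0.01],0],
    [[0,0,-0.008],0],
    [[0,0,-0.008],0],
    [[0,0,-0.008],0],
  ],
)

```text
t: 15.65
position: [0.475, -0.0416, 0.1072]
orientation: [0.707, -0.021, -0.707, -0.021]
ft_force: [-1.6, -0.1, -1.3]
gripper_width: 0.225
```

>>> step_arm(
  moves=[
    [[0,0,-0.008],0],
    [[0,0,-0.008],0],
    [[0,0,-0.008],0],
    [[0,0,-0.008],0],
    [[0,0,-0.008],0],
    [[0,0,0],0],
  ],
)

```text
t: 16.4
position: [0.5147, -0.044, 0.107]
orientation: [0.707, -0.021, -0.707, -0.021]
ft_force: [-0.0, 0.4, -1.7]
gripper_width: 0.23
```

```bash
python3 - <<'E'
from dow import *
p,d,C,H=dow(); o=np.zeros((400,800,3),np.uint8); o[:,:480]=cv2.resize(p,(480,300)).repeat(1,0)[:400] if 0 else np.pad(cv2.resize(p,(480,300)),((0,100),(0,0),(0,0)))
s,_,_=grab("scene"); o[:267,480:]=cv2.resize(s[180:280,235:355],(320,267)); save("p3",o)
E
```

```text
t 16.4 grasp [ 0.5147 -0.044   0.112 ] jaw angle -93.39 q6 1.417 w 0.23 F [-0.   0.4 -1.7] tilt [-1. -0. -0.]
dowel [ 0.5694 -0.048   0.0905  0.0237 -3.8809] tip xmax 0.6148 y -0.0496 ztop tip/back 0.1162 0.1163
tip in rack x,y mm 40.0 -90.4
```

View pics/p3.png

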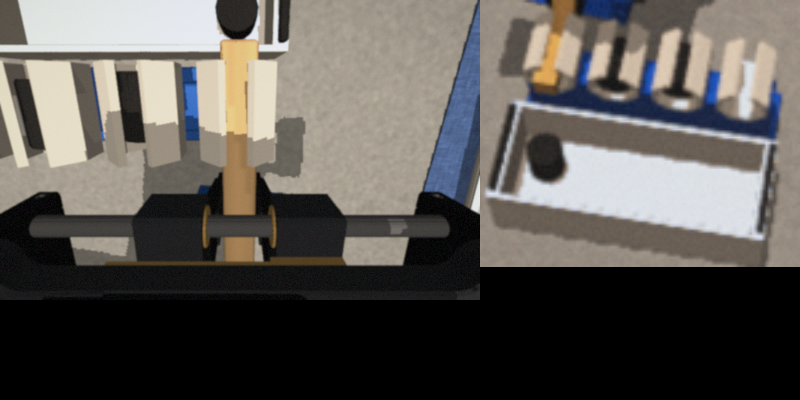

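The first bung is in the tub (scene crop 545,155), and spouts 1 and 2 still hold theirs. Same for spout 1.

>>> step_arm(
  moves=[
    [[0,0,0.022],0],
    [[0,0,0.022],0],
    [[0,0,0.022],0],
    [[0,0,0.018],0],
    [[0,-0.02,0],0],
    [[0,-0.02,0],0],
    [[0,-0.02,0],0],
    [[0,0,0],0],
  ],
)

```text
t: 17.5
position: [0.4337, 0.0216, 0.1072]
orientation: [0.707, -0.02, -0.707, -0.02]
ft_force: [-0.4, -0.0, -1.1]
gripper_width: 0.228
```

```bash
python3 dow.py
```

```text
t 17.5 grasp [0.4337 0.0216 0.1122] jaw angle -93.29 q6 1.525 w 0.228 F [-0.4 -0.  -1.1] tilt [-1. -0. -0.]
dowel [ 0.488   0.0188  0.0904  0.024  -2.4499] tip xmax 0.5335 y 0.0163 ztop tip/back 0.1164 0.1165
tip in rack x,y mm -44.9 -29.4
```

>>> step_arm(
  moves=[
    [[0,0,-0.01],0],
    [[0,0,-0.01],0],
    [[0,0,-0.008],0],
    [[0,0,-0.008],0],
    [[0,0,-0.008],0],
    [[0,0,-0.008],0],
    [[0,0,-0.008],0],
    [[0,0,-0.008],0],
    [[0,0,-0.008],0],
    [[0,0,-0.008],0],
    [[0,0,0],0],
    [[0,0,0],0],
  ],
)

```text
t: 19.05
position: [0.5175, 0.016, 0.1071]
orientation: [-0.707, 0.021, 0.707, 0.021]
ft_force: [0.5, 0.5, 0.2]
gripper_width: 0.228
```

```bash
python3 dow.py
```

```text
t 19.05 grasp [0.5175 0.016  0.1121] jaw angle -93.39 q6 1.533 w 0.228 F [0.5 0.5 0.2] tilt [-1. -0.  0.]
dowel [ 0.5722  0.0116  0.0903  0.0247 -4.3488] tip xmax 0.6174 y 0.0104 ztop tip/back 0.1161 0.1163
tip in rack x,y mm 39.2 -30.4
```

>>> step_arm(
  moves=[
    [[0,0,0.022],0],
    [[0,0,0.022],0],
    [[0,0,0.022],0],
    [[0,0,0.018],0],
    [[0,-0.02,0],0],
    [[0,-0.02,0],0],
    [[0,-0.02,0],0],
    [[0,0,0],0],
  ],
)

```text
t: 20.1
position: [0.4373, 0.0815, 0.1072]
orientation: [0.707, -0.02, -0.707, -0.02]
ft_force: [-0.0, 0.2, -0.7]
gripper_width: 0.229
```

```bash
python3 dow.py
```

```text
t 20.1 grasp [0.4373 0.0815 0.1122] jaw angle -93.29 q6 1.664 w 0.229 F [-0.   0.2 -0.7] tilt [-1. -0. -0.]
dowel [ 0.4918  0.0775  0.09    0.0242 -3.6232] tip xmax 0.537 y 0.0762 ztop tip/back 0.1164 0.1165
tip in rack x,y mm -44.8 30.7
```

Spout 2, then retreat and rise, and check all spouts.

>>> step_arm(
  moves=[
    [[0,0,-0.01],0],
    [[0,0,-0.01],0],
    [[0,0,-0.008],0],
    [[0,0,-0.008],0],
    [[0,0,-0.008],0],
    [[0,0,-0.008],0],
    [[0,0,-0.008],0],
    [[0,0,-0.008],0],
    [[0,0,-0.008],0],
    [[0,0,-0.008],0],
    [[0,0,0],0],
    [[0,0,0],0],
  ],
)

```text
t: 21.65
position: [0.5211, 0.0758, 0.107]
orientation: [-0.707, 0.021, 0.707, 0.021]
ft_force: [0.5, -0.2, -1.5]
gripper_width: 0.229
```

>>> step_arm(
  moves=[
    [[0,0,0.022],0],
    [[0,0,0.022],0],
    [[0,0,0.022],0],
    [[0,0,0.022],0],
    [[-0.02,0,0],0],
    [[-0.02,0,0],0],
    [[0,0,0],0],
  ],
)

```text
t: 22.52
position: [0.4338, 0.0811, 0.1481]
orientation: [0.708, -0.021, -0.706, -0.021]
ft_force: [-0.7, -1.0, -1.4]
gripper_width: 0.228
```

```bash
python3 - <<'E'
from dow import *
p,d,C,H=dow(); s,_,_=grab("scene"); t,_,_=grab("top")
o=np.zeros((300,800,3),np.uint8); o[:267,:320]=cv2.resize(s[180:280,235:355],(320,267)); o[:300,325:665]=cv2.resize(t[125:213,285:385],(340,300)); save("p4",o)
go([.430,-.0384,.156],-9.8)
E
```

```text
t 22.52 grasp [0.4338 0.0811 0.1531] jaw angle -93.39 q6 1.665 w 0.228 F [-0.7 -1.  -1.4] tilt [-1.    -0.    -0.003]
dowel [ 0.4881  0.077   0.0901  0.0239 -4.0148] tip xmax 0.5336 y 0.0756 ztop tip/back 0.1574 0.1574
tip in rack x,y mm -48.2 29.9
t 22.68 grasp [0.4331 0.081  0.1515] jaw angle -93.39 q6 1.665 w 0.226 F [ 0.   0.1 -1.2] tilt [-1.    -0.     0.001]
  shift tool [-0.0045  0.1194 -0.004 ]
  turn -1.459 alt 1.6826
```

View pics/p4.png

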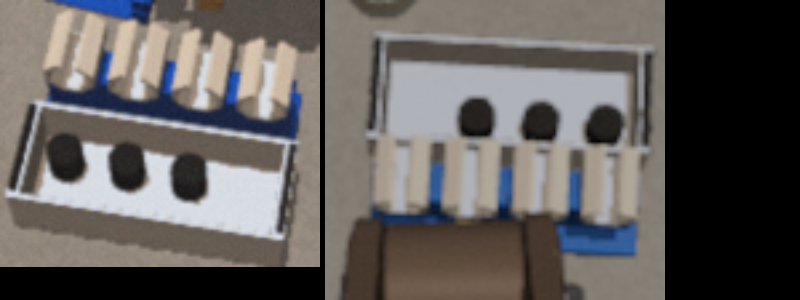

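Both views show all four spouts empty and three bungs in the tub. Back to the cradle with the dowel.

>>> step_arm(
  moves=[
    [[0,0.03,0],0],
    [[0,0.03,0],0],
    [[0,0.03,0],0],
    [[0,0.029,-0.004],0],
    [[0,0,0],-0.146],
    [[0,0,0],-0.146],
    [[0,0,0],-0.146],
    [[0,0,0],-0.146],
    [[0,0,0],-0.146],
    [[0,0,0],-0.146],
    [[0,0,0],-0.146],
    [[0,0,0],-0.146],
    [[0,0,0],-0.146],
    [[0,0,0],-0.146],
    [[0,0.006,0.014],0],
    [[0,0.006,0.014],0],
    [[0,0,0],0],
  ],
)

```text
t: 24.8
position: [0.4378, -0.0689, 0.1468]
orientation: [-0.541, -0.455, 0.541, -0.455]
ft_force: [0.3, -0.5, -1.0]
gripper_width: 0.232
```

```bash
python3 - <<'E'
from h import *
go([.4378,-.0689,.042],-9.8)
p,d,c=grab("wrist"); C=cloud(d,c); H=hsv(p)
m=(abs(H[...,0].astype(int)-18)<10)&(H[...,1]>80)&(abs(C[...,2]-.157)<.008)&(d>0); m[250:]=0
P=C[m]; print(rect(P),"end y",P[:,1].max(),"z",np.median(P[:,2]))
b=(abs(H[...,0].astype(int)-112)<14)&(H[...,1]>120)&(C[...,2]<.05)&(C[...,2]>.033)&(C[...,0]<.52)&(d>0)
n,l,st,_=cv2.connectedComponentsWithStats(b.astype(np.uint8))
for k in range(1,n):
    if st[k,4]>30: print(C[l==k].mean(0).round(4),C[l==k].min(0).round(4),C[l==k].max(0).round(4))
E
```

```text
t 24.8 grasp [ 0.4378 -0.0689  0.1518] jaw angle -9.95 q6 -0.132 w 0.232 F [ 0.3 -0.5 -1. ] tilt [-1. -0. -0.]
  shift tool [ 0.1098 -0.     -0.    ]
  turn -0.0027 alt 3.1389
[ 4.45900e-01 -1.55000e-02  9.05000e-02  3.29000e-02  8.00016e+01] end y 0.030255566441104706 z 0.1561081933849599
[0.427  0.0039 0.0401] [ 0.4232 -0.0038  0.0378] [0.4308 0.0114 0.042 ]
[ 0.4716 -0.0032  0.0398] [ 0.4689 -0.0106  0.0377] [0.4743 0.0041 0.0423]
```

>>> step_arm(
  moves=[
    [[0.025,0,0],0],
    [[0.025,0,0],0],
    [[0.025,0,0],0],
    [[0.02,0,0],0],
    [[0.01,0,0],0],
    [[0.006,0,0],0],
    [[0,0,0],0],
  ],
)

```text
t: 25.72
position: [0.4376, -0.0676, 0.0362]
orientation: [0.541, 0.456, -0.541, 0.456]
ft_force: [-0.1, 0.3, -1.5]
gripper_width: 0.229
```

>>> step_arm(
  moves=[
    [[0,0,0],0],
    [[0,0,0],0],
    [[0,0,0],0],
    [[0,0,0],0],
    [[0,0,0],0],
    [[0,0,0],0],
    [[0,0,0],0],
    [[0,0,0],0],
    [[-0.03,0,0],0],
    [[-0.05,0,0],0],
    [[-0.05,0,0],0],
    [[-0.04,0,0],0],
    [[0,0,0],0],
  ],
  jaw=0.7,
)

```text
t: 27.35
position: [0.4384, -0.0679, 0.2085]
orientation: [0.542, 0.454, -0.54, 0.457]
ft_force: [0.0, -0.1, -0.9]
gripper_width: 0.7
```

```bash
python3 - <<'E'
from h import *
p,d,c=grab("wrist"); C=cloud(d,c); H=hsv(p)
m=(abs(H[...,0].astype(int)-18)<10)&(H[...,1]>80)&(C[...,2]>.036)&(C[...,2]<.055)&(d>0)
n,l,st,_=cv2.connectedComponentsWithStats(m.astype(np.uint8)); k=1+st[1:,4].argmax()
print("dowel",rect(C[l==k]),np.percentile(C[l==k][:,2],[5,50,95]))
for n_ in("top","scene"):
    p,d,c=grab(n_); C=cloud(d,c); z=C[...,2]; b=(C[...,0]>.33)&(C[...,0]<.7)&(C[...,1]>-.45)&(C[...,1]<-.27)&(d>0)
    m=b&(z>.045)&(z<.065); n,l,st,_=cv2.connectedComponentsWithStats(m.astype(np.uint8)); k=1+st[1:,4].argmax(); print(n_,"handle",st[k],rect(C[l==k]),np.median(C[l==k][:,2]))
    np.savez(n_+"1.npz",p=p,d=d)
go([.513,-.355,.2],-3.2)
E
```

```text
dowel [ 4.37000e-01 -6.76000e-02  1.98900e-01  2.18000e-02  8.03594e+01] [0.0428248  0.04409009 0.04528603]
top handle [457 210  22   7 136] [ 4.81400e-01 -3.46000e-01  6.16000e-02  1.76000e-02  8.85028e+01] 0.05703641493428069
scene handle [147 163  25  12 182] [ 4.83100e-01 -3.47000e-01  6.23000e-02  2.21000e-02  8.76668e+01] 0.057027301661363494
t 27.5 grasp [ 0.4371 -0.0675  0.2103] jaw angle -9.74 q6 -0.133 w 0.7 F [-0.3  0.4 -0.4] tilt [-1.    -0.001 -0.   ]
  shift tool [0.0101 0.1235 0.2705]
  turn -0.1142 alt 3.0274
```

The dowel lies in its cradle (top at 44 mm). The lid has been knocked about 30 mm towards −x. I go above it and look from close by.

>>> step_arm(
  moves=[
    [[0,0.015,0.045],0],
    [[0,0.015,0.045],0],
    [[0,0.015,0.045],0],
    [[0,0.015,0.045],0],
    [[0,0.015,0.044],0],
    [[0,0.016,0.044],0],
    [[0,0,0],-0.135],
    [[0,0,0],0],
    [[0,0,0],0],
  ],
)

```text
t: 28.62
position: [0.4817, -0.3466, 0.2052]
orientation: [0.509, 0.491, -0.509, 0.49]
ft_force: [0.3, 1.0, 0.0]
gripper_width: 0.697
```

```bash
python3 - <<'E'
from h import *
p,d,c=grab("wrist"); C=cloud(d,c); save("w5",p); z=C[...,2]
m=(z>.045)&(z<.065)&(d>0); n,l,st,_=cv2.connectedComponentsWithStats(m.astype(np.uint8)); k=1+st[1:,4].argmax(); r=rect(C[l==k]);print("handle",st[k],r,np.median(C[l==k][:,2]))
H=hsv(p); m=(z>.015)&(z<.028)&(d>0)&(abs(C[...,0]-r[0])<.15)&(abs(C[...,1]-r[1])<.08); print("plate",m.sum(),rect(C[m]),np.percentile(z[m],[2,50,98]))
go([r[0],r[1],.045],r[4]+90)
E
```

```text
handle [ 560  216   39   45 1288] [ 7.50600e-01 -4.14100e-01  4.96000e-02  3.78000e-02 -8.12772e+01] 0.04948498431997686
plate 936 [  0.6921  -0.3934   0.2034   0.0779 -12.2673] [0.01537418 0.02292991 0.02760551]
t 28.68 grasp [ 0.4818 -0.3466  0.2105] jaw angle -2.1 q6 -0.698 w 0.698 F [ 0.5 -0.4  0.4] tilt [-1.    -0.001 -0.001]
  shift tool [0.1653 0.2712 0.0577]
  turn -0.1889 alt 2.9527
```

View pics/w5.png

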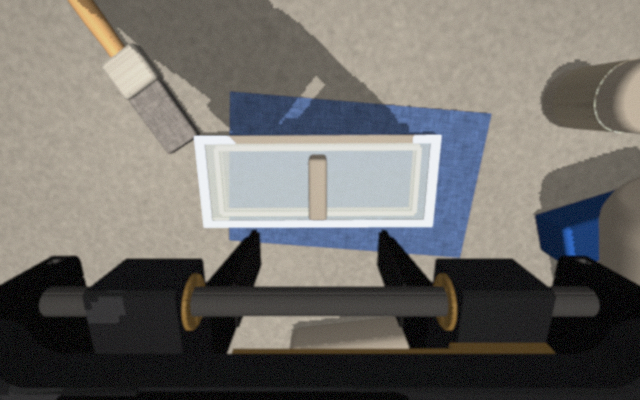

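The lid lies flat on the mat, with its handle at (317,185). Its −x end (195,140) is close to the brush but clear of it.

```bash
python3 - <<'E'
from h import *
p,d,c=grab("wrist"); C=cloud(d,c); z=C[...,2]
b=np.zeros(d.shape,bool); b[120:240,185:450]=1; b&=d>0
m=b&(z>.045)&(z<.065); r=rect(C[m]);print("handle",m.sum(),r,np.median(z[m]))
m=b&(p.min(-1)>200)&(z>.01)&(z<.03); print("rim",m.sum(),rect(C[m]),np.percentile(z[m],[2,50,98]))
m&=1; print("z by x",[np.median(z[m&(abs(C[...,0]-r[0]-dx)<.02)]).round(4) for dx in(-.11,-.05,.05,.11)])
go([r[0],r[1],.045],r[4]+90)
E
```

```text
handle 1150 [ 4.79600e-01 -3.46500e-01  6.11000e-02  1.76000e-02  8.75183e+01] 0.057847235723296586
rim 7925 [ 0.4794 -0.3474  0.2547  0.1    -1.8506] [0.02076421 0.02275032 0.02482687]Traceback (most recent call last):
  File "<stdin>", line 6, in <module>
numpy._core._exceptions._UFuncOutputCastingError: Cannot cast ufunc 'bitwise_and' output from dtype('int64') to dtype('bool') with casting rule 'same_kind'
```

>>> step_arm(
  moves=[
    [[0.03,-0.002,0],0],
    [[0.03,0,0],0],
    [[0.03,0,0],0],
    [[0.03,0,0],0],
    [[0.025,0,0],0],
    [[0.019,0,0],0],
    [[0,0,0],0],
  ],
)

```text
t: 29.6
position: [0.4796, -0.3464, 0.0411]
orientation: [-0.509, -0.492, 0.509, -0.49]
ft_force: [1.0, 0.5, 1.0]
gripper_width: 0.7
```

>>> step_arm(
  moves=[
    [[0,0,0],0],
    [[0,0,0],0],
    [[0,0,0],0],
    [[0,0,0],0],
    [[0,0,0],0],
    [[0,0,0],0],
    [[0,0,0],0],
    [[0,0,0],0],
    [[0,0,0],0],
    [[0,0,0],0],
    [[0,0,0],0],
    [[0,0,0],0],
  ],
  jaw=0,
  force=55,
)

```text
t: 31.1
position: [0.4799, -0.3471, 0.0421]
orientation: [0.509, 0.491, -0.509, 0.491]
ft_force: [-0.5, -0.0, 3.1]
gripper_width: 0.185
```

>>> step_arm(
  moves=[
    [[-0.01,0,0],0],
    [[-0.02,0,0],0],
    [[-0.03,0,0],0],
    [[-0.03,0,0],0],
    [[-0.03,0,0],0],
    [[-0.02,0,0],0],
    [[0,0,0],0],
    [[0,0,0],0],
  ],
)

```text
t: 32.1
position: [0.4795, -0.3468, 0.1813]
orientation: [0.509, 0.492, -0.509, 0.491]
ft_force: [-0.4, 0.3, -3.0]
gripper_width: 0.183
```

```bash
cat > tub.py <<'E'
from h import *
th=np.radians(-3.3); X=np.array([np.cos(th),np.sin(th)]); Y=np.array([-np.sin(th),np.cos(th)])
def tub(n):
    p,d,c=grab(n); C=cloud(d,c); q=(C[...,:2]-[.670,.038]); a=q@X; b=q@Y; z=C[...,2]
    m=(abs(a)<.065)&(abs(b)<.14)&(d>0)&(z>.06)&(z<.076)&(p.min(-1)>120); r=rect(C[m]); print(n,"rim",m.sum(),r,"centre in guess frame",((r[:2]-[.670,.038])@X).round(4),((r[:2]-[.670,.038])@Y).round(4))
    g=(abs(a)<.065)&(abs(b)>.1)&(abs(b)<.14)&(d>0)&(z>.074)&(z<.084)&(p.max(-1)<90); 
    for s in(1,-1):
        k=g&(b*s>0)
        if k.sum()>5: print("  gasket",s,k.sum(),rect(C[k]))
if __name__=="__main__":
    tub("top"); tub("scene"); go([.670,.038,.18],86.7)
E
python3 tub.py; python3 - <<'E'
from h import *
p,d,c=grab("wrist"); C=cloud(d,c); z=C[...,2]
m=(d>0)&(p.min(-1)>190)&(z>.135)&(z<.18); m[250:]=0; print("lid rim",m.sum(),rect(C[m]),np.percentile(z[m],[2,50,98]))
go()
P=C[m]; print(np.linalg.lstsq(np.c_[P[:,:2],np.ones(len(P))],P[:,2],rcond=None)[0])
E
```

```text
top rim 337 [6.70600e-01 3.80000e-02 2.51800e-01 1.02100e-01 8.69783e+01] centre in guess frame 0.0006 0.0
  gasket 1 40 [ 0.675   0.1625  0.0829  0.0048 -3.1093]
  gasket -1 37 [ 0.6609 -0.0831  0.0794  0.0038 -1.812 ]
scene rim 506 [6.68700e-01 3.74000e-02 2.54900e-01 1.02400e-01 8.66918e+01] centre in guess frame -0.0013 -0.0007
  gasket 1 58 [ 0.6763  0.1608  0.0869  0.0045 -3.2348]
  gasket -1 76 [  0.6506  -0.0814   0.1071   0.0202 -14.2646]
t 32.2 grasp [ 0.4795 -0.3468  0.186 ] jaw angle -2.01 q6 -0.703 w 0.187 F [-0.4 -0.7 -2.6] tilt [-1.    -0.001 -0.001]
  shift tool [ 0.0063  0.1769 -0.3913]
  turn -1.5483 alt 1.5933
lid rim 15026 [ 0.4799 -0.3241  0.2555  0.0543 -1.9942] [0.15983107 0.16138864 0.16352174]
t 32.25 grasp [ 0.4796 -0.3469  0.1861] jaw angle -2.01 q6 -0.703 w 0.19 F [-0.2 -0.1 -2.9] tilt [-1.    -0.001 -0.001]
[-0.00144448  0.00967629  0.16525901]
```

>>> step_arm(
  moves=[
    [[-0.03,0,0],0],
    [[-0.03,0,0],0],
    [[0,0.018,-0.039],0],
    [[0,0.018,-0.039],0],
    [[0,0.018,-0.039],0],
    [[0,0.018,-0.039],0],
    [[0,0.018,-0.039],0],
    [[0,0.018,-0.039],0],
    [[0,0.018,-0.039],0],
    [[0,0.017,-0.039],0],
    [[0,0.017,-0.039],0],
    [[0,0.017,-0.039],0],
    [[0,0,0],0],
  ],
)

```text
t: 33.88
position: [0.6709, 0.0391, 0.2407]
orientation: [-0.508, -0.492, 0.508, -0.491]
ft_force: [0.3, 0.1, -3.6]
gripper_width: 0.189
```

>>> step_arm(
  moves=[
    [[0,0,0],-0.129],
    [[0,0,0],-0.129],
    [[0,0,0],-0.129],
    [[0,0,0],-0.129],
    [[0,0,0],-0.129],
    [[0,0,0],-0.129],
    [[0,0,0],-0.129],
    [[0,0,0],-0.129],
    [[0,0,0],-0.129],
    [[0,0,0],-0.129],
    [[0,0,0],-0.129],
    [[0,0,0],-0.129],
    [[0,0,0],0],
  ],
)

```text
t: 35.5
position: [0.6701, 0.0358, 0.2415]
orientation: [0.021, 0.707, -0.021, 0.706]
ft_force: [-0.2, 0.2, -2.4]
gripper_width: 0.182
```

```bash
cat > lid.py <<'E'
from tub import *
def lid(c0=(.670,.038)):
    go([*c0,.11],86.7); s=arm.read_state(); zt=s["position"][2]+.005-.025
    p,d,c=grab("wrist"); C=cloud(d,c); z=C[...,2]
    m=(d>0)&(p.min(-1)>190)&(abs(z-zt)<.02); m[250:]=0; P=C[m]; print("lid rim",m.sum(),rect(P),"z",np.percentile(P[:,2],[2,50,98]).round(4))
    A=np.linalg.lstsq(np.c_[P[:,:2],np.ones(len(P))],P[:,2],rcond=None)[0]; print("slope",A[:2].round(4))
    q=(P[:,:2]-c0); a,b=q@X,q@Y; print("in tub frame x",a.min().round(4),a.max().round(4),"y",b.min().round(4),b.max().round(4)); return p,C
if __name__=="__main__": p,C=lid()
E
python3 lid.py
```

```text
t 35.5 grasp [0.6701 0.0358 0.2465] jaw angle 86.61 q6 -1.557 w 0.182 F [-0.2  0.2 -2.4] tilt [-1.    -0.    -0.001]
  shift tool [ 1.365e-01  2.200e-03 -1.000e-04]
  turn -0.0016 alt 3.1399
lid rim 7235 [6.46500e-01 3.66000e-02 2.54800e-01 5.29000e-02 8.66513e+01] z [0.2216 0.223  0.2243]
slope [-0.0043  0.0004]
in tub frame x -0.0499 0.0031 y -0.1302 0.1246
```

>>> step_arm(
  moves=[
    [[0.02,0.0025,0],0],
    [[0.03,0,0],0],
    [[0.03,0,0],0],
    [[0.025,0,0],0],
    [[0.015,0,0],0],
    [[0,0,0],0],
    [[0,0,0],0],
  ],
)

```text
t: 36.42
position: [0.671, 0.0389, 0.1231]
orientation: [0.021, 0.706, -0.021, 0.707]
ft_force: [0.1, -0.3, -2.2]
gripper_width: 0.188
```

```bash
python3 lid.py
```

```text
t 36.42 grasp [0.671  0.0389 0.1281] jaw angle 86.66 q6 -1.553 w 0.188 F [ 0.1 -0.3 -2.2] tilt [-1.     0.     0.001]
  shift tool [ 0.0181 -0.001  -0.001 ]
  turn -0.0008 alt 3.1408
lid rim 5769 [6.10900e-01 4.19000e-02 2.55100e-01 1.25700e-01 8.67126e+01] z [0.0864 0.1044 0.1057]
slope [ 0.0957 -0.0067]
in tub frame x -0.122 0.0037 y -0.1271 0.128
```

>>> step_arm(
  moves=[
    [[0.008,0,0],0],
    [[0.008,0,0],0],
    [[0.004,0,0],0],
    [[0.002,0,0],0],
    [[0,0,0],0],
    [[0,0,0],0],
  ],
)

```text
t: 37.22
position: [0.6702, 0.039, 0.1007]
orientation: [0.02, 0.707, -0.02, 0.707]
ft_force: [-4.6, 0.0, 5.1]
gripper_width: 0.182
```

>>> step_arm(
  moves=[
    [[0.002,0,0],0],
    [[0.002,0,0],0],
    [[0.002,0,0],0],
    [[0,0,0],0],
    [[0,0,0],0],
  ],
)

```text
t: 37.85
position: [0.6704, 0.039, 0.0952]
orientation: [0.02, 0.707, -0.02, 0.707]
ft_force: [-5.5, -0.1, 8.5]
gripper_width: 0.185
```

>>> step_arm(
  moves=[
    [[0,0,-0.002],0],
    [[0,0,0],0],
    [[0.002,0,0],0],
    [[0,0,0],0],
    [[0,0,0],0],
  ],
)

```text
t: 38.48
position: [0.6698, 0.039, 0.0951]
orientation: [0.02, 0.705, -0.02, 0.708]
ft_force: [-2.6, -1.8, 23.3]
gripper_width: 0.187
```

```bash
cat > lidtop.py <<'E'
from tub import *
for n in("top","scene"):
    p,d,c=grab(n); C=cloud(d,c); q=C[...,:2]-[.670,.038]; a=q@X; b=q@Y; z=C[...,2]
    m=(abs(a)<.062)&(abs(b)<.14)&(d>0)&(z>.055)&(z<.098)&(p.min(-1)>140); print(n,m.sum(),rect(C[m]))
    for k in(-.12,-.06,.06,.12):
        for h in(-.046,.046):
            mm=m&(abs(b-k)<.012)&(abs(a-h)<.008); print("  y%+.2f x%+.3f n%d z %.4f"%(k,h,mm.sum(),np.median(z[mm]) if mm.any() else 0),end="")
        print()
go()
E
python3 lidtop.py
```

```text
top 431 [6.71400e-01 3.91000e-02 2.56000e-01 9.99000e-02 8.65353e+01]
  y-0.12 x-0.046 n11 z 0.0750  y-0.12 x+0.046 n27 z 0.0766
  y-0.06 x-0.046 n0 z 0.0000  y-0.06 x+0.046 n0 z 0.0000
  y+0.06 x-0.046 n0 z 0.0000  y+0.06 x+0.046 n0 z 0.0000
  y+0.12 x-0.046 n23 z 0.0758  y+0.12 x+0.046 n27 z 0.0768
scene 2460 [6.6510e-01 3.7400e-02 2.5610e-01 1.1310e-01 8.6576e+01]
  y-0.12 x-0.046 n20 z 0.0768  y-0.12 x+0.046 n37 z 0.0766
  y-0.06 x-0.046 n0 z 0.0000  y-0.06 x+0.046 n42 z 0.0769
  y+0.06 x-0.046 n0 z 0.0000  y+0.06 x+0.046 n31 z 0.0761
  y+0.12 x-0.046 n36 z 0.0764  y+0.12 x+0.046 n40 z 0.0765
t 38.58 grasp [0.6698 0.039  0.1001] jaw angle 86.69 q6 -1.553 w 0.187 F [-2.6  0.1 23.2] tilt [-1.     0.     0.004]
```

The force rose sharply to 23 N with no further sinking, so the lid looks home. I release it and press each end with shut fingers.

>>> step_arm(
  moves=[
    [[-0.001,0,0],0],
    [[0,0,0],0],
    [[0,0,0],0],
    [[0,0,0],0],
    [[0,0,0],0],
    [[-0.03,0,0],0],
    [[-0.03,0,0],0],
    [[0,0,0],0],
  ],
  jaw=0.5,
)

```text
t: 39.58
position: [0.6694, 0.0391, 0.1553]
orientation: [0.02, 0.705, -0.02, 0.708]
ft_force: [0.7, 0.4, -0.9]
gripper_width: 0.503
```

>>> step_arm(
  moves=[
    [[0,0.028,0],0],
    [[0,0.028,0],0],
    [[0,0.029,0],0],
    [[0,0,0],0],
    [[0,0,0],0],
    [[0,0,0],0],
    [[0.03,0,0],0],
    [[0.03,0,0],0],
    [[0,0,0],0],
    [[0.002,0,0],0],
    [[0.002,0,0],0],
    [[0.002,0,0],0],
  ],
  jaw=0,
)

```text
t: 41.08
position: [0.6738, 0.1238, 0.0892]
orientation: [0.02, 0.706, -0.02, 0.707]
ft_force: [-9.1, -2.2, 26.8]
gripper_width: 0.003
```

>>> step_arm(
  moves=[
    [[-0.03,0,0],0],
    [[-0.03,0,0],0],
    [[0,-0.034,0],0],
    [[0,-0.034,0],0],
    [[0,-0.034,0],0],
    [[0,-0.034,0],0],
    [[0,-0.034,0],0],
    [[0,0,0],0],
    [[0.03,0,0],0],
    [[0.026,0,0],0],
    [[0.002,0,0],0],
    [[0.002,0,0],0],
    [[0.002,0,0],0],
  ],
)

```text
t: 42.7
position: [0.664, -0.0449, 0.0891]
orientation: [0.02, 0.706, -0.02, 0.708]
ft_force: [-15.6, 1.8, 45.0]
gripper_width: 0.009
```

>>> step_arm(
  moves=[
    [[-0.03,0,0],0],
    [[-0.04,0,0],0],
    [[-0.04,0,0],0],
    [[-0.03,0,0],0],
    [[0,0,0],0],
  ],
  jaw=0.6,
)

```text
t: 43.32
position: [0.6644, -0.0449, 0.2279]
orientation: [0.02, 0.705, -0.02, 0.708]
ft_force: [0.5, -0.3, -0.4]
gripper_width: 0.475
```

```bash
python3 lidtop.py; python3 - <<'E'
from h import *
go([.5221,.3465,.2],70)
p,d,c=grab("top"); s,_,_=grab("scene"); o=np.zeros((600,800,3),np.uint8)
o[:360,:400]=cv2.resize(s[175:283,230:350],(400,360)); o[:360,400:]=cv2.resize(p[125:233,280:400],(400,360)); o[360:600,:267]=cv2.resize(p[155:245,205:305],(267,240)); save("p6",o)
E
```

```text
top 1226 [ 0.6729  0.0995  0.1454  0.1115 78.096 ]
  y-0.12 x-0.046 n0 z 0.0000  y-0.12 x+0.046 n0 z 0.0000
  y-0.06 x-0.046 n0 z 0.0000  y-0.06 x+0.046 n0 z 0.0000
  y+0.06 x-0.046 n27 z 0.0755  y+0.06 x+0.046 n35 z 0.0756
  y+0.12 x-0.046 n22 z 0.0762  y+0.12 x+0.046 n29 z 0.0766
scene 3442 [6.65100e-01 3.77000e-02 2.55600e-01 1.12800e-01 8.66744e+01]
  y-0.12 x-0.046 n35 z 0.0764  y-0.12 x+0.046 n37 z 0.0766
  y-0.06 x-0.046 n48 z 0.0760  y-0.06 x+0.046 n22 z 0.0764
  y+0.06 x-0.046 n44 z 0.0754  y+0.06 x+0.046 n46 z 0.0767
  y+0.12 x-0.046 n37 z 0.0760  y+0.12 x+0.046 n39 z 0.0767
t 43.42 grasp [ 0.6633 -0.0451  0.2297] jaw angle 86.72 q6 -1.681 w 0.557 F [-0.6  0.5 -0.1] tilt [-1.  0. -0.]
t 43.42 grasp [ 0.6633 -0.0451  0.2297] jaw angle 86.72 q6 -1.681 w 0.557 F [-0.6  0.5 -0.1] tilt [-1.  0. -0.]
  shift tool [ 0.0299  0.3829 -0.1634]
  turn 0.2918 alt -2.8498
```

View pics/p6.png

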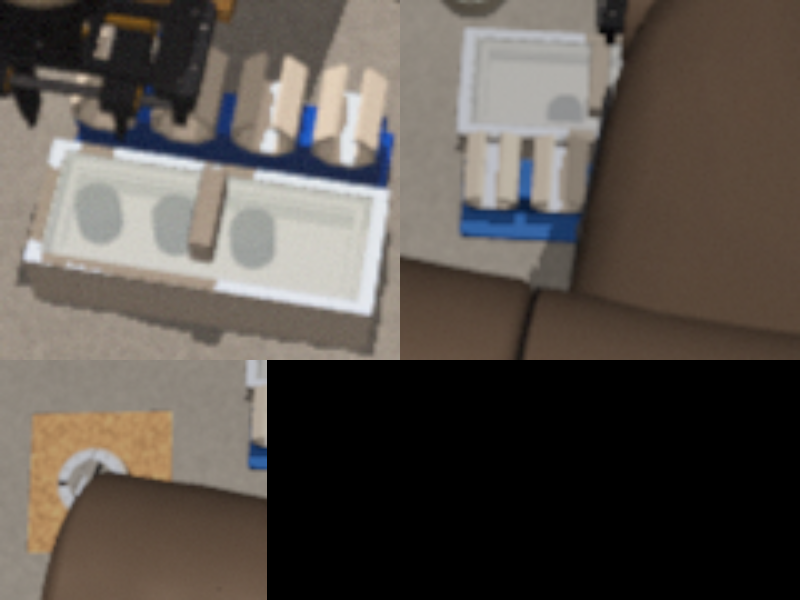

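The lid sits flush all round (rim evenly 75.5–76.7 mm, finger contact 75.1 mm at both ends), with three bungs beneath it. Now the white timer on the cork mat.

>>> step_arm(
  moves=[
    [[0,0.038,-0.0165],0],
    [[0,0.038,-0.0165],0],
    [[0,0.038,-0.0165],0],
    [[0,0.038,-0.0165],0],
    [[0,0.038,-0.0165],0],
    [[0,0.038,-0.0165],0],
    [[0,0.038,-0.0165],0],
    [[0,0.038,-0.0165],0],
    [[0,0.038,-0.0165],0],
    [[0,0.038,-0.0165],0],
    [[0,0,0],0.146],
    [[0,0,0],0.146],
    [[0,0,0],0],
  ],
  jaw=0.6,
)

```text
t: 45.15
position: [0.5205, 0.3432, 0.2241]
orientation: [0.122, 0.697, -0.123, 0.696]
ft_force: [0.1, -0.7, -0.0]
gripper_width: 0.603
```

```bash
cat > tim.py <<'E'
from h import *
def tim(n,bx=None):
    p,d,c=grab(n); C=cloud(d,c); z=C[...,2]; H=hsv(p); q=C[...,:2]-[.522,.3465]; rr=np.hypot(q[...,0],q[...,1])
    k=(rr<.03)&(z>.066)&(z<.09)&(d>0); r=rect(C[k]) if k.sum()>20 else None; print(n,"knob",k.sum(),r,"z",np.median(z[k]).round(4))
    t=(rr<.055)&(z>.036)&(z<.05)&(d>0); (cx,cy),R_=cv2.minEnclosingCircle(np.float32(C[t][:,:2])); print(" timer",t.sum(),round(cx,4),round(cy,4),round(R_,4))
    b=t&(p.max(-1)<70)&(rr>.029); v=C[b][:,:2]-[cx,cy]
    if b.sum()>2: print(" black",b.sum(),"angle",np.degrees(np.arctan2(v[:,1].mean(),v[:,0].mean())).round(1))
    w=k&(p.min(-1)>175)
    if w.sum(): v=C[w][:,:2]-[cx,cy]; print(" pointer",w.sum(),"dir",np.degrees(np.arctan2(v[:,1].mean(),v[:,0].mean())).round(1),"len",np.hypot(*v.mean(0)).round(4))
    return p,C,r
if __name__=="__main__":
    import sys
    p,C,r=tim("wrist"); save(sys.argv[1],p); go([r[0],r[1],.068],r[4]+90)
E
python3 tim.py w7
```

```text
wrist knob 689 [ 5.1840e-01  3.4760e-01  4.5300e-02  1.3800e-02 -2.0058e+01] z 0.076
 timer 3892 0.5189 0.3472 0.0421
 black 26 angle 91.5
t 45.2 grasp [0.5206 0.3431 0.2293] jaw angle 70.14 q6 -0.747 w 0.6 F [ 1.2  0.8 -0.1] tilt [-1.    -0.001 -0.001]
  shift tool [ 0.1613  0.0036 -0.0035]
  turn 0.0034 alt -3.1381
```

View pics/w7.png

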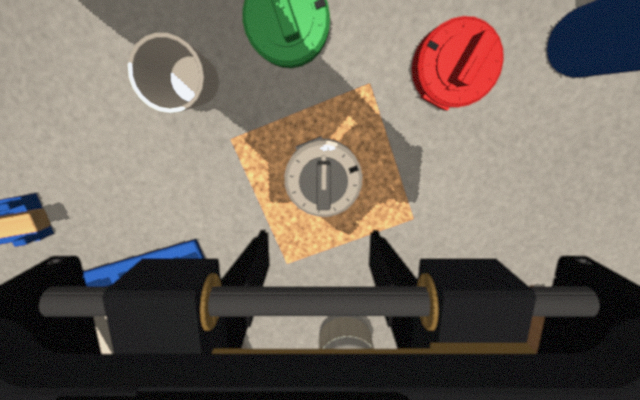

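The wrist view shows the white timer at (324,178), with its pointer end up at (324,160) and the black bar at (353,170). The green one (287,25) and the red one (458,62) stay untouched. I descend and grip.

>>> step_arm(
  moves=[
    [[0.03,0.0035,-0.0035],0.003],
    [[0.03,0,0],0],
    [[0.03,0,0],0],
    [[0.03,0,0],0],
    [[0.02,0,0],0],
    [[0.015,0,0],0],
    [[0.004,0,0],0],
    [[0,0,0],0],
  ],
)

```text
t: 46.2
position: [0.5189, 0.3477, 0.0664]
orientation: [0.124, 0.696, -0.124, 0.696]
ft_force: [-0.1, -0.5, 0.1]
gripper_width: 0.598
```

```bash
python3 - <<'E'
from h import *
z=0.043
import glob
p=cv2.imread("pics/w7.png")[:,:,::-1]; s=arm.read_state()
go([.5184,.3476,.068],70)
# camera pose at w7: same orientation, shifted by present minus then
c=arm.get_calibration("wrist"); c=dict(c); M=R.from_quat(s["orientation"]).as_matrix(); c["xyz"]=c["xyz"]+np.array([.5206,.3431,.2293])-(s["position"]-.005*M[:,0])
cs=plane([(232,138),(370,85),(412,215),(288,263)],.003,c); print(cs[:,:2].round(4),"mat c",cs.mean(0)[:2].round(4)); e=np.roll(cs,-1,0)-cs; print("edge ang",(np.degrees(np.arctan2(e[:,1],e[:,0]))%90).round(1))
C=np.array([.5189,.3472]); m=np.zeros(p.shape[:2],np.uint8); m[160:180,343:362]=1; v,u=np.nonzero(m&(p.max(-1)<75)); print(len(u),u.mean(),v.mean()); b=plane([(u.mean(),v.mean())],z,c)[0,:2]-C; print("bar ang",np.degrees(np.arctan2(b[1],b[0])),np.hypot(*b))
E
```

```text
t 46.2 grasp [0.5189 0.3477 0.0714] jaw angle 69.82 q6 -0.734 w 0.598 F [-0.1 -0.5  0.1] tilt [-1.  0.  0.]
  shift tool [ 0.0034 -0.0003 -0.0005]
  turn -0.0031 alt 3.1385
[[0.4452 0.264 ]
 [0.4451 0.4303]
 [0.6067 0.4329]
 [0.6145 0.266 ]] mat c [0.5279 0.3483]
edge ang [0.1 0.9 2.7 0.7]
30 353.3666666666667 169.0
bar ang 89.71891611949107 0.03476478525426229
```

>>> step_arm(
  moves=[
    [[0.001,0,0],0],
    [[0,0,0],0],
    [[0,0,0],0],
    [[0,0,0],0],
    [[0,0,0],0],
    [[0,0,0],0],
    [[0,0,0],0],
    [[0,0,0],0],
    [[0,0,0],0],
    [[0,0,0],0],
    [[0,0,0],0],
    [[0,0,0],0],
  ],
  jaw=0,
  force=58,
)

```text
t: 47.7
position: [0.5188, 0.3477, 0.0652]
orientation: [0.124, 0.696, -0.124, 0.696]
ft_force: [0.1, 0.6, 2.3]
gripper_width: 0.145
```

>>> step_arm(
  moves=[
    [[0.002,0,0],0],
    [[0.002,0,0],0],
    [[0.002,0,0],0],
    [[0.002,0,0],0],
    [[0,0,0],0],
    [[0,0,0],0],
  ],
)

```text
t: 48.45
position: [0.519, 0.3478, 0.0591]
orientation: [0.124, 0.696, -0.124, 0.697]
ft_force: [-5.4, -1.0, 21.8]
gripper_width: 0.143
```

```bash
python3 -c "
from h import *
go()"
```

```text
t 48.45 grasp [0.519  0.3477 0.0641] jaw angle 69.79 q6 -0.733 w 0.143 F [-5.4 -1.  21.8] tilt [-1.     0.001  0.001]
```

>>> step_arm(
  moves=[
    [[0,0,0],0.08],
    [[0,0,0],0.08],
    [[0,0,0],0.08],
    [[0,0,0],0.08],
    [[0,0,0],0.08],
    [[0,0,0],0.08],
    [[0,0,0],0.08],
    [[0,0,0],0],
  ],
)

```text
t: 49.45
position: [0.5191, 0.348, 0.0591]
orientation: [0.313, 0.634, -0.311, 0.635]
ft_force: [-3.7, -0.3, 21.0]
gripper_width: 0.143
```

```bash
python3 - <<'E'
from h import *
s=arm.read_state(); print(s["moment"]); go()
p,d,c=grab("wrist"); save("w8",p[60:360,120:520],2)
E
```

```text
[-0.2526634   0.92819716 -0.09258262]
t 49.45 grasp [0.5191 0.348  0.0641] jaw angle 37.64 q6 -0.172 w 0.143 F [-3.7 -0.3 21. ] tilt [-1.     0.002  0.   ]
```

View pics/w8.png

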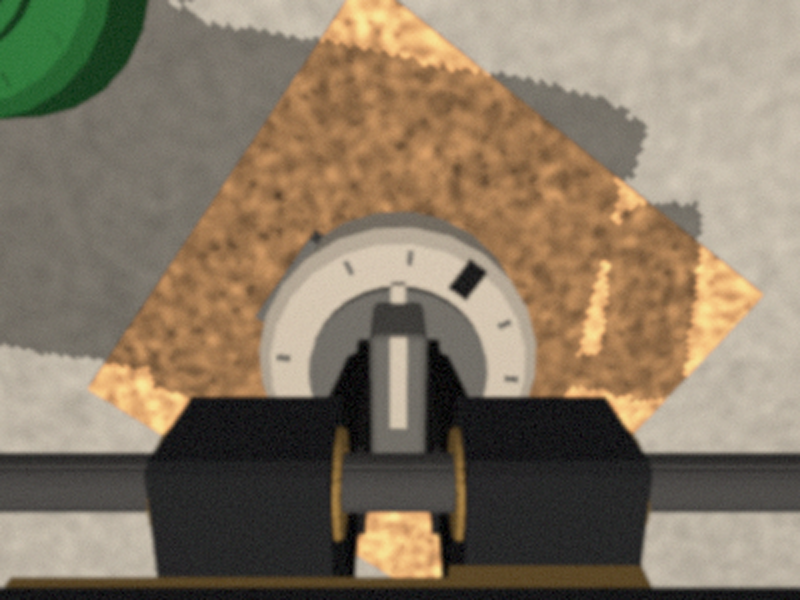

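The timer stays square on the mat and the knob follows. The black bar is at (467,280), still about 37° ahead of the pointer.

>>> step_arm(
  moves=[
    [[0,0,0],0.08],
    [[0,0,0],0.08],
    [[0,0,0],0.08],
    [[0,0,0],0.08],
    [[0,0,0],0.08],
    [[0,0,0],0.08],
    [[0,0,0],0.08],
    [[0,0,0],0.08],
    [[0,0,0],0],
  ],
)

```text
t: 50.62
position: [0.5194, 0.3481, 0.0591]
orientation: [0.497, 0.504, -0.495, 0.504]
ft_force: [-3.3, -0.0, 19.6]
gripper_width: 0.146
```

```bash
python3 - <<'E'
from h import *
go(); p,d,c=grab("wrist"); save("w9",p[60:360,120:520],2)
b=cv2.inRange(p,(0,0,0),(70,70,70)); b[:140]=0; b[235:]=0; b[:,:250]=0; b[:,390:]=0
n,l,st,ce=cv2.connectedComponentsWithStats(b)
for k in range(1,n):
    if 8<st[k,4]<400:
        q=plane(ce[k],.0375,c)[0]; v=q[:2]-[.5191,.3478]; print(ce[k].round(1),st[k,4],np.degrees(np.arctan2(v[1],v[0])).round(1),np.hypot(*v).round(4))
E
```

```text
t 50.62 grasp [0.5194 0.3481 0.0641] jaw angle 0.96 q6 0.468 w 0.146 F [-3.3 -0.  19.6] tilt [-1.     0.002 -0.001]
[317.5 188.5] 128 91.9 0.0332
[318.8 219.4] 351 90.4 0.0147
[301.8 232.1] 33 146.1 0.012
[336.1 232.1] 30 34.4 0.0124
```

View pics/w9.png

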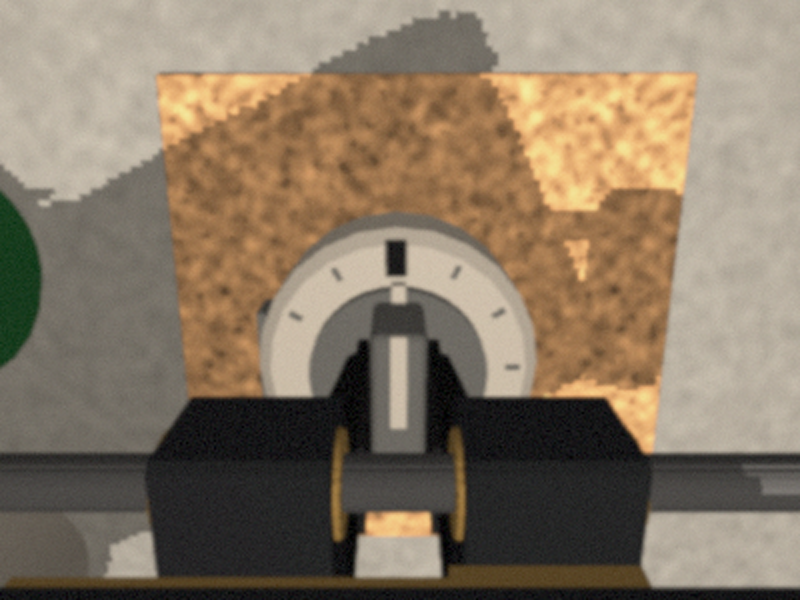

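The pointer (399,293) stands at the black bar (396,258), about 1° off, and the timer is square on the mat. I release and rise.

>>> step_arm(
  moves=[
    [[0,0,0],0],
    [[0,0,0],0],
    [[0,0,0],0],
    [[0,0,0],0],
    [[0,0,0],0],
    [[-0.005,0,0],0],
    [[-0.01,0,0],0],
    [[-0.03,0,0],0],
    [[-0.04,0,0],0],
    [[-0.04,0,0],0],
    [[-0.04,0,0],0],
    [[0,0,0],0],
  ],
  jaw=0.6,
)

```text
t: 52.18
position: [0.5193, 0.348, 0.2252]
orientation: [0.497, 0.504, -0.494, 0.505]
ft_force: [-0.0, -0.0, -1.0]
gripper_width: 0.601
```

```bash
python3 tim.py w10; python3 - <<'E'
from h import *
w=cv2.imread("pics/w10.png")[:,:,::-1]; s,_,_=grab("scene"); o=np.zeros((600,800,3),np.uint8); o[:300,:480]=cv2.resize(w,(480,300)); o[300:,:]=cv2.resize(s[100:325,60:560],(800,360))[:300]; o[:300,480:]=cv2.resize(w[100:250,240:400],(320,300)); save("p11",o)
E
```

```text
wrist knob 693 [ 5.18900e-01  3.47600e-01  4.57000e-02  1.39000e-02 -8.93123e+01] z 0.0761
 timer 3834 0.5185 0.3471 0.0422
 black 24 angle 90.5
t 52.23 grasp [0.5187 0.3476 0.2281] jaw angle 1.04 q6 0.467 w 0.599 F [-0.  -0.6  0.3] tilt [-1.     0.001 -0.001]
  shift tool [1.601e-01 0.000e+00 1.000e-04]
  turn 0.0061 alt -3.1355
```

View pics/p11.png

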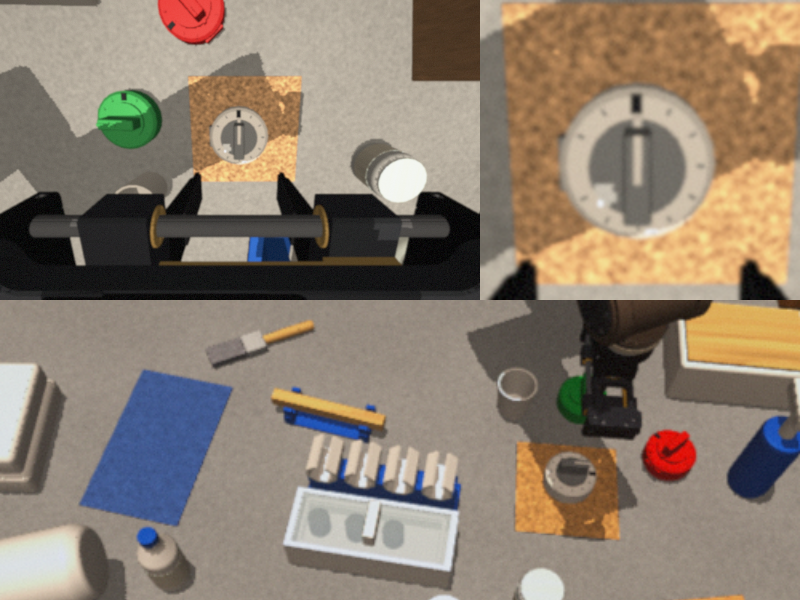

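The pointer is at the bar (knob axis 90.7°, bar 90.5°). The timer is centred and square, the dowel is in its cradle, the lid is home over three bungs, and the bystanders stand as before. Handing in.

```bash
python3 -c "
from station import arm
print(arm.hand_in())"
```

```text
the job is handed in; nothing more can be done
None
```

The job is handed in, about 52 s into the run; `hand_in` gave no verdict. Everything the task asked for was done in order.

- **Bungs:** spouts 0, 1 and 2 held bungs and spout 3 was empty. I pushed all three out with the dowel, and the pictures show three bungs in the tub and four empty spouts. My first grip on the dowel was too low, so I put it back and regripped it before pushing.
- **Dowel:** it lies back in its cradle, with its top at 44 mm as at the start.
- **Lid:** it had been knocked about 30 mm aside, so I measured it again before picking it up. I pressed it at the handle and at both ends, with 45 N at the second end, and the fingers met it at 75.1 mm there (75 mm is fully home). The camera depth read 75.5–76.7 mm along the rim, about 1 mm higher, which I took as camera bias.
- **Timer:** I turned the knob clockwise under about 20 N of downward press. The last check put the pointer at 90.7° and the black bar at 90.5°. While still gripped they had read about 1° apart. The timer did not spin and stands square on its mat.
- **Other things on the worktop:** I only checked these by eye in the last picture; they stood as before.

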